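Weigh the packed salad jar on the two-pan balance

TASK

Weigh the full salad jar on the two-pan balance: set it gently upright on the left pan (the robot's left), stand whichever weights it takes upright on the right pan, and slide the rider along its bar until the beam comes to rest level with nothing touching it. Leave any weight you do not use standing on the bench, and leave the lunchbox, cupcake case and chopsticks alone.

Things in the scene. Friction and masses are not known exactly. Their poses are not given: they have to be found in the camera images.
- jar: closed screw-top glass jar packed full (olives, tomatoes), upright cylinder 66 mm in diameter and 150 mm tall overall: straight glass wall from 4 to 128 mm height, then a shoulder and a ribbed metal twist cap 63 mm in diameter from 134 to 150 mm. Origin at the centre of its underside, z up. Its mass differs from start to start, anywhere from 0.52 to 0.77 kg, and is not told: it must be felt (for example by the force on the hand while it hangs free) or found by trying weights.
- weight_500: 500 g weight, plain dark steel, the widest and tallest of the three: base 50 mm in diameter and 30 mm high, a thin neck, and a cylindrical knob 24 mm in diameter from 62 to 78 mm height; 80 mm tall. Origin at the centre of its underside, z up. Starts upright on the bench right of the balance; the three weights swap places from start to start.
- weight_200: 200 g weight, same steel and form, middle size: base 38 mm in diameter and 18 mm high, knob 22 mm in diameter from 52 to 68 mm height; 70 mm tall. Origin at the centre of its underside, z up.
- weight_100: 100 g weight, same steel and form, the smallest: base 28 mm in diameter and 12 mm high, knob 20 mm in diameter from 42 to 58 mm height; 60 mm tall. Origin at the centre of its underside, z up.
- left_pan: left (+y at zero yaw) pan of the balance: flat round white-enamelled plate 150 mm in diameter, 5 mm thick, its top surface 36 mm above this origin (so about 121 mm above the bench when the beam is level, up to 12 mm higher or lower). Origin on the pan's vertical axis at its pivot on the beam; z up, x points away from the robot square to the beam. A linkage keeps the plate horizontal at every beam angle, so it does not matter where on the plate a load stands.
- right_pan: right (-y) pan, same plate, same origin and axes as the left one. The pan centres are 230 mm apart, each 115 mm from the beam's pivot; between them stands a thin pointer with its white plate, 60 mm wide, up to 170 mm above the bench.
- scale: fixed cast grey base of the balance (100 x 300 mm), origin on the bench under the beam's pivot; z up, y along the level beam towards the left pan, x away from the robot. The beam's pivot lies 85 mm above the bench. The rider's bar runs along the beam's direction 110 mm in front of the beam (on the robot's side, at x = -110 mm in this frame) at the height of the pivot; it is 14 mm high, and tilts with the beam.
- beam (a joint): tilt of the beam in rad, 0 = level, positive when the right pan is down. Within its stops (-0.10, +0.10) it settles in proportion to the imbalance, about 0.022 rad per 10 g by which (weights on the right pan + rider) exceed the load on the left pan; on a stop (45 g or more out) it tells only the sign. Settles in about 1.5 s. Level with empty pans and the rider at 0.
- rider (a joint): position of the rider along its bar in m, 0 at the left end to 0.160 at the right end (stops); it stays where it is left (light friction, about 1 N to slide) and starts anywhere. Each mm counts as 1 g added to the right pan, so 0 to 160 g.
- rider_tab (a point): centre of the rider's upright finger tab, a steel block 20 mm along the bar, 16 mm across it, whose top is 58 mm above the middle of the bar; this point is 40 mm above the middle of the bar (about 125 mm above the bench when level). The tab stands free from 12 to 58 mm above the bar's middle. At rider value 0 it stands 80 mm left of the balance's middle, at 0.160 80 mm right of it.
- lunchbox: bystander: closed blue plastic lunchbox, 126 x 178 mm, 60 mm high, origin at the centre of its underside
- cupcake_case: bystander: empty red silicone cupcake case, 70 mm across the rim, 32 mm high, origin at the centre of its underside
- chopstick_a: bystander: bamboo chopstick lying on the bench beyond the balance, 220 mm long along its y, 8 mm thick, origin at its middle on the underside
- chopstick_b: bystander: the second chopstick of the pair, the same size, beside the first
Mind the look-alikes: they are no part of the job. Leave any purple look-alike of the weight_500 alone.

How it is judged:
By the outcome, as a careful person would: the job done as asked, in the order asked, and still so for the second after the job is handed in, with the robot touching nothing.
It also fails if it takes over 69 s, if anything falls off the work surface, if the arm or the gripper's body presses on something with over 40 N, if the wrist force passes 120 N, or if a joint passes its speed limit or range.

ROBOT

A 6-joint arm with a two-finger parallel gripper is mounted at the origin on the work surface. World frame = base frame: x ahead of the robot, y to its left, z up, the work surface at z = 0. Lengths are in mm, angles in rad, forces in N, time in s.
With the tool pointing down it reaches from about 375 to 900 mm from the base axis. Payload 3.1 kg.
Tool frame: the origin (TCP) lies between the finger pads; the fingertips stand 14 mm ahead of it and the grasp point (between the pads) lies 5 mm behind it; z points along the fingers, y is the line along which they close (so a half turn about z gives the same grasp; the last joint's range is limited). The gripper opens to 85 mm and grips with 20 to 120 N. Pads are 22 mm wide; open, the fingers measure 114 mm over their backs; the gripper's body (76 mm by 85 mm) begins 54 mm behind the grasp point. The pads swing forward as they close: fully open they stand 13 mm farther back than shut.
Start: joints at [0.973, 0.527, 1.433, -0, 1.181, -0.178], TCP at [254.694, 570.726, 245.31] pointing down, gripper open.
Joint ranges: [-3.08, 3.08], [-0.75, 2.2], [0.22, 2.44], [-1.43, 4.57], [0, 2.65], [-2.85, 2.85]. Speed limits (rad/s): [2.79, 2.79, 3.14, 3.14, 3.14, 3.14].

INTERFACE

Orientations are given as a rotation vector (axis times angle).
In Python, from rig import status, vision, sign_off gives the robot as it stands. The module is installed in compiled form; this text tells all that it offers.
- The arm moves only by the shell command python3 -m jog 'ROWS' [OPENING] [FORCE]. ROWS is a JSON object of lists of equal length, an entry for each row: "dp": the shift along the tool's x, y, z in units of 600 mm (1.0 is 600 mm), a list of three; "rot": the turn, a rotation vector about the tool's x, y, z in units of pi/2 rad (1.0 is pi/2 rad), a list of three. In form: {"dp": [[tx, ty, tz], ...], "rot": [[wx, wy, wz], ...]}. A call has 1 to 20 rows; each row is the pose to reach, as a shift and turn from the pose commanded when the call began, along the tool's axes at that moment; what a row does not reach only later rows make up. A row lasts 1/10 s, in which the tool goes at most 50 mm and 8.59 degrees, less where a joint would pass 70% of its speed; a pose out of reach is approached as far as the arm can. A call with a number of a shift or a turn outside -1 to 1 is refused whole. A call with a gripper value outside its range is refused whole. OPENING is the opening in per cent of the stroke, from 0 (shut) to 100 (fully open), set as the call begins (- or left out, the last holds). The fingers move at their own pace and stop on an object; FORCE is the grip in N (left out, the last holds). Time passes only in rows, so rows that repeat a pose let the fingers close. It gives the time, the measured TCP pose, the force, the opening and the grip force at its end, in the units of the state.
- status.get_state(): the state, without advancing time (a new reading comes with each control period).
- vision.grab_frame(name): name is "scene" or "top"; returns a dict with "frame" (384x512x3 uint8, blue, green, red), "fx", "fy", "cx", "cy" (pixels), "world_to_cam" (4x4, takes a point from world to camera coordinates). Camera axes: x right, y down, z forward; pixel columns grow to the right and rows downward; lengths in mm; the calibration is good to about 2 mm. A picture is of the moment at which its call begins. There is no depth.
- sign_off(): hands the job in; it is judged then, once.
The state is a dict: "time_s": time; "joint_pos": joint angles; "dq": joint speeds; "tau": joint torques, N m; "tcp_pos": TCP position; "tool_rot": TCP orientation; "force": force on the tool from outside, world axes, zero at the start; "moment": the same for the moment, N m; "opening": opening from 0.0 (shut) to 1.0 (fully open); "grasp_force": force on a finger pad.
Only numpy, scipy, OpenCV 4.12 (cv2) and the standard library are available. Lean on these libraries where they do the work, as an engineer would, in place of code of your own. Each camera call takes 0.05 s, during which the arm holds its last target. There are 200 camera calls.

## Working session

There is one attempt and no reset: what is moved stays moved. The work goes in short steps, Python scripts to look and compute and a shell command to move; the robot and the scene stay as the last step left them, time stands still between calls to the robot, and variables do not carry over. Pictures are saved under pics/ and viewed, at most 10 in all, crops included, and the job is handed in when it is done.

```bash
mkdir -p pics
cat > h.py <<'E'
import numpy as np, cv2
from rig import status, vision
from scipy.spatial.transform import Rotation as R
def ray(f,u,v,z):
    M=np.array(f["world_to_cam"]);d=np.array([(u-f["cx"])/f["fx"],(v-f["cy"])/f["fy"],1.])
    c=-M[:3,:3].T@M[:3,3]; w=M[:3,:3].T@d
    return (c+w*(z-c[2])/w[2]).round(1)
def proj(f,p):
    M=np.array(f["world_to_cam"]);q=M[:3,:3]@np.array(p)+M[:3,3]
    return (f["fx"]*q[0]/q[2]+f["cx"],f["fy"]*q[1]/q[2]+f["cy"])
def togo(p):
    "shift in tool axes/600 to world point p"
    s=status.get_state();return (R.from_rotvec(s["tool_rot"]).inv().apply(np.array(p)-s["tcp_pos"])/600).round(4)
E
python3 - <<'E'
from h import *
s=status.get_state();print(s)
import pickle
for n in("scene","top"):
    f=vision.grab_frame(n);pickle.dump(f,open(n+"0.pkl","wb"))
    M=np.array(f["world_to_cam"]);print(n,f["fx"],(-M[:3,:3].T@M[:3,3]).round(),M[:3,:3].round(2).tolist())
    cv2.imwrite(f"pics/{n}0.png",cv2.resize(f["frame"],(800,600),interpolation=cv2.INTER_CUBIC))
print(R.from_rotvec(s["tool_rot"]).as_matrix().round(3))
E
```

```text
{'time_s': 0.0, 'joint_pos': array([ 9.72503660e-01,  5.28462127e-01,  1.43392281e+00,  1.99786363e-05,
        1.18138571e+00, -1.78489898e-01]), 'dq': array([-0.00081599, -0.00013141, -0.00210677,  0.00105385,  0.00100166,
        0.000135  ]), 'tau': array([-2.48795759e-04, -4.42357743e+01, -1.78024811e+01, -2.02948113e-04,
        8.57543957e-03,  2.91234215e-06]), 'tcp_pos': array([254.30413468, 570.16652952, 244.32954158]), 'tool_rot': array([-0.65442901, -3.07181184,  0.00315454]), 'force': array([-0.03211721, -0.49152271, -0.49052207]), 'moment': array([ 0.06916447,  0.0182787 , -0.04061116]), 'grasp_force': 0.0, 'opening': 1.0043690050667955}
scene 418.43064891213896 [1074. -576.  839.] [[0.77, 0.64, 0.0], [0.46, -0.55, -0.7], [-0.45, 0.54, -0.71]]
top 424.4172562197215 [ 338.  -22. 1389.] [[0.0, -1.0, -0.02], [-0.98, 0.0, -0.19], [0.19, 0.02, -0.98]]
[[-0.913  0.408 -0.001]
 [ 0.408  0.913 -0.002]
 [ 0.    -0.002 -1.   ]]
```

View pics/top0.png

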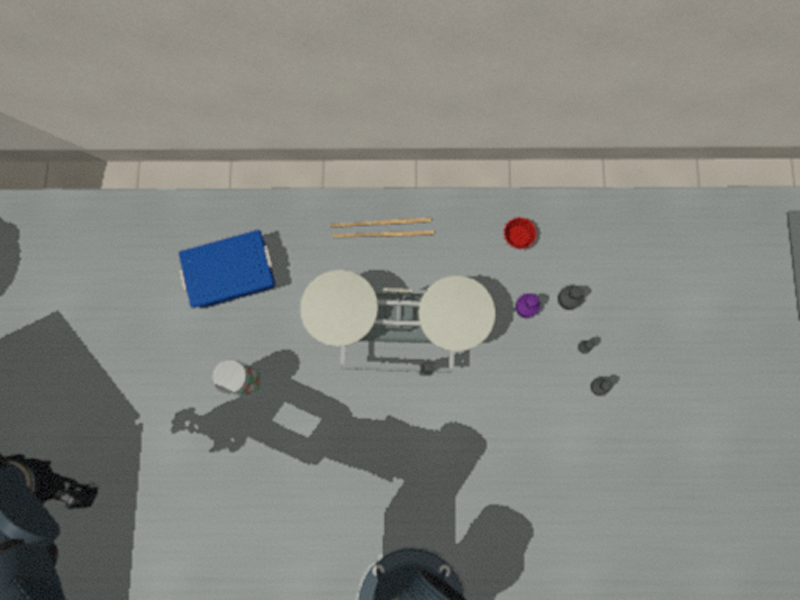

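View pics/scene0.png

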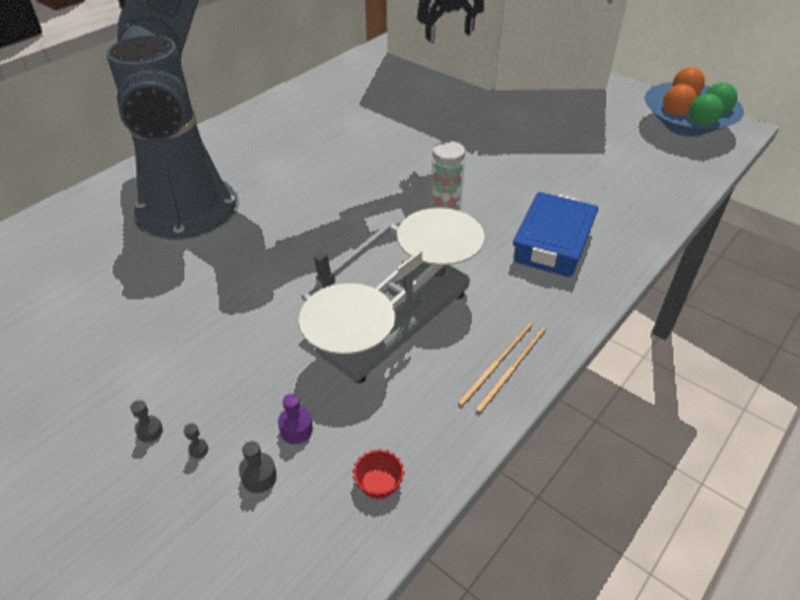

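Run:
```python
import pickle,cv2,numpy as np
t=pickle.load(open("top0.pkl","rb"))["frame"];s=pickle.load(open("scene0.pkl","rb"))["frame"]
def c(f,x,y,w=50,h=37): return cv2.resize(f[y:y+h,x:x+w],(w*8,h*8),interpolation=cv2.INTER_CUBIC)
# top weights, top jar ; scene tab
a=np.vstack([np.hstack([c(t,340,180,50,75),c(t,125,222,50,37).repeat(1,0)[:,:400] if 0 else np.vstack([c(t,125,225),c(t,245,218,50,38)])])])
cv2.imwrite("pics/crop.png",a);print(a.shape)
```

```text
(600, 800, 3)
```

View pics/crop.png

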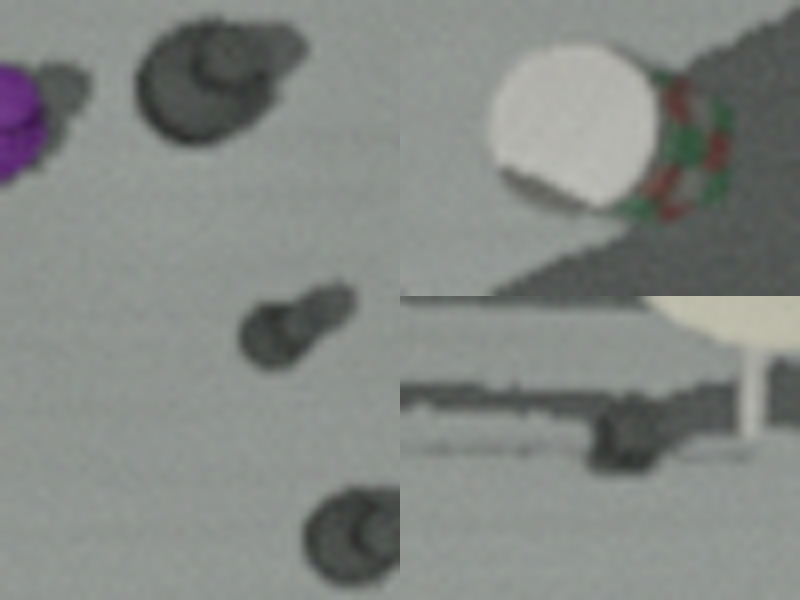

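Run:
```python
import pickle
from h import *
t=pickle.load(open("top0.pkl","rb"));s=pickle.load(open("scene0.pkl","rb"))
for n,u,v,z in(("500",364.8,189.8,20),("100",373.9,221.4,8),("200",383.6,246.7,12),("jar",146.3,240.2,150),("tab",274,233.7,138),("L",216.8,196.9,133),("R",292.3,200.2,109)):
    p=ray(t,u,v,z);print(n,p,[round(x/.64) for x in proj(s,p)])
# refine via scene: pan ellipse, knob tops from the 800x600 view
for n,u,v,z in(("500k",252,449,80),("100k",192,428,60),("200k",139,406,70),("jar",450,151,150),("tab",322,258,138),("L",440,237,133),("R",347,317,109)):
    print(n,ray(s,u*.64,v*.64,z))
# white pans centroid
for nm,f in(("top",t),("scene",s)):
    g=f["frame"].astype(int);m=((g.min(2)>165)).astype(np.uint8)
    n,l,st,c=cv2.connectedComponentsWithStats(m)
    for i in range(1,n):
        if 800<st[i,4]<4000: print(nm,c[i].round(1),st[i],[ray(f,*c[i],z) for z in(133,121,109)])
```

```text
500 [ 607.4 -332.3   20. ] [257, 470]
100 [ 504.9 -359.9    8. ] [198, 447]
200 [ 422.9 -386.    12. ] [149, 427]
jar [432.4 339.3 150. ] [448, 149]
tab [452.7 -33.6 138. ] [321, 255]
L [563.7 138.3 133. ] [438, 234]
R [557.7 -90.  109. ] [345, 315]
500k [ 612.5 -333.2   80. ]
100k [ 508.7 -358.5   60. ]
200k [ 426.8 -386.7   70. ]
jar [438.7 336.7 150. ]
tab [460.1 -38.6 138. ]
L [571.4 132.6 133. ]
R [562.3 -90.6 109. ]
top [214.7 199.2] [ 193  174   48   47 1509] [array([556.8, 144.4, 133. ]), array([558.9, 146. , 121. ]), array([561. , 147.6, 109. ])]
top [289.6 203. ] [ 252  178   64   46 1427] [array([545. , -80.5, 133. ]), array([547., -81., 121.]), array([549. , -81.6, 109. ])]
scene [48.4 14.5] [  9   0  68  37 874] [array([-719.3,  223.9,  133. ]), array([-749.7,  237.5,  121. ]), array([-780.2,  251.1,  109. ])]
scene [279.2 149.8] [ 234  133   77   39 1680] [array([561.7, 134.6, 133. ]), array([553. , 146.7, 121. ]), array([544.3, 158.7, 109. ])]
scene [222.2 201.9] [ 190  172   69   54 2269] [array([ 577.1, -103.9,  133. ]), array([568.7, -95.9, 121. ]), array([560.2, -87.9, 109. ])]
scene [399.3 223.2] [377 199  42  48 996] [array([925.8, 101.6, 133. ]), array([923.3, 113.1, 121. ]), array([920.8, 124.6, 109. ])]
scene [451.8 257.6] [ 430  213   54   95 2558] [array([1052.5,   84.3,  133. ]), array([1052.1,   95.5,  121. ]), array([1051.8,  106.8,  109. ])]
scene [459.4 325. ] [ 418  264   84  120 3842] [array([1121.9,  -54.4,  133. ]), array([1122.7,  -45.6,  121. ]), array([1123.5,  -36.7,  109. ])]
scene [423. 333.] [ 400  301   48   65 1219] [array([1077.7, -111.7,  133. ]), array([1077.8, -103.8,  121. ]), array([1077.8,  -95.9,  109. ])]
```

```bash
cat >> h.py <<'E'
def rotgo(R1=np.array([[-1,0,0],[0,1,0],[0,0,-1.]])):
    s=status.get_state();return ((R.from_rotvec(s["tool_rot"]).inv()*R.from_matrix(R1)).as_rotvec()/(np.pi/2)).round(4)
E
python3 - <<'E'
from h import *
print(togo((435,338,244)),togo((435,338,107)),rotgo())
E
```

```text
[-0.4327 -0.2307  0.001 ] [-0.4328 -0.2303  0.2294] [-0.0011 -0.0005 -0.2672]
```

```bash
python3 -m jog '{"dp":[[-0.4327,-0.2305,0],[-0.4327,-0.2305,0],[-0.4327,-0.2305,0],[-0.4327,-0.2305,0],[-0.4327,-0.2305,0],[-0.4327,-0.2305,0],[-0.4327,-0.2305,0],[-0.4327,-0.2305,0]],"rot":[[0,0,-0.267],[0,0,-0.267],[0,0,-0.267],[0,0,-0.267],[0,0,-0.267],[0,0,-0.267],[0,0,-0.267],[0,0,-0.267]]}' 100 40
python3 - <<'E'
from h import *
print(togo((435,338,107)),rotgo())
o=[]
for n in("top","scene"):
    f=vision.grab_frame(n);u,v=map(int,proj(f,(435,338,150)))
    o.append(cv2.resize(f["frame"][v-40:v+40,u-50:u+50],(400,320),interpolation=cv2.INTER_CUBIC))
cv2.imwrite("pics/j1.png",np.hstack(o))
E
```

```text
time_s: 0.9
tcp_pos: [435.9, 337.6, 244.9]
tool_rot: [-0.006, -3.14, -0.0]
force: [-0.4, 0.1, 0.1]
opening: 1.0
grasp_force: 0.0
[0.0012 0.0007 0.2299] [ 0.     -0.0008 -0.0023]
```

View pics/j1.png

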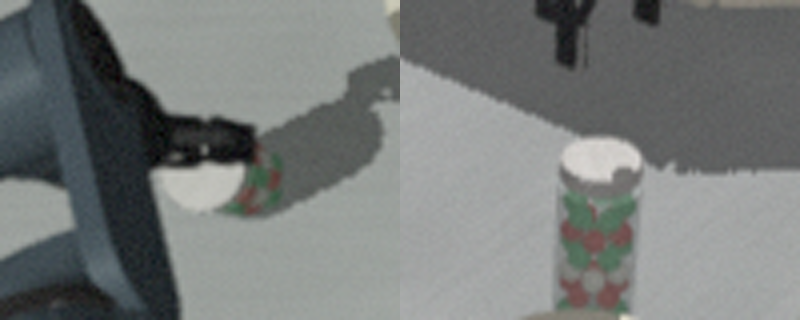

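The top view shows the fingers above the cap (crop ~(205,145)) and the scene view shows a clear gap above it; descending and grasping.

```bash
python3 -m jog '{"dp":[[0,0,0.07],[0,0,0.14],[0,0,0.19],[0,0,0.22],[0,0,0.23],[0,0,0.23]],"rot":[[0,0,0],[0,0,0],[0,0,0],[0,0,0],[0,0,0],[0,0,0]]}' 100 40
python3 -m jog '{"dp":[[0,0,0],[0,0,0],[0,0,0],[0,0,0],[0,0,0],[0,0,0],[0,0,0],[0,0,0]],"rot":[[0,0,0],[0,0,0],[0,0,0],[0,0,0],[0,0,0],[0,0,0],[0,0,0],[0,0,0]]}' 0 45
python3 -c "
from rig import status
print(status.get_state()['moment'])"
```

```text
time_s: 1.6
tcp_pos: [434.1, 339.6, 106.6]
tool_rot: [0.003, -3.14, 0.001]
force: [-0.7, -0.0, 0.2]
opening: 1.002
grasp_force: 0.0
time_s: 2.4
tcp_pos: [436.3, 339.6, 108.9]
tool_rot: [0.001, 3.139, 0.004]
force: [-0.8, 1.8, 5.8]
opening: 0.753
grasp_force: 51.6
[0.45499096 0.25427138 0.06940875]
```

```bash
python3 -m jog '{"dp":[[0,0,-0.02],[0,0,-0.07],[0,0,-0.14],[0,0,-0.21],[0,0,-0.27],[0,0,-0.3],[0,0,-0.3],[0,0,-0.3],[0,0,-0.3]],"rot":[[0,0,0],[0,0,0],[0,0,0],[0,0,0],[0,0,0],[0,0,0],[0,0,0],[0,0,0],[0,0,0]]}'
python3 - <<'E'
from h import *
a=[]
for i in range(12):
    if i%2: vision.grab_frame("top")
    s=status.get_state();a.append(s["force"])
print(np.round(a,2)[::2].tolist(),np.mean(a[2:],0),s["tcp_pos"],s["grasp_force"],s["opening"])
print(togo((564,137,287)),rotgo())
E
```

```text
time_s: 3.3
tcp_pos: [433.8, 337.7, 285.1]
tool_rot: [-0.001, -3.137, 0.004]
force: [-0.2, 0.4, -6.7]
opening: 0.754
grasp_force: 52.7
[[-0.18, 0.42, -6.67], [-0.54, -0.33, -5.81], [-0.94, -0.01, -6.02], [0.73, 0.09, -5.83], [0.11, 0.13, -5.31], [0.09, 0.09, -6.8]] [ 0.01483781  0.0409879  -5.87604098] [435.19728399 338.48612619 286.45121426] 52.662122257752344 0.751440998994148
[-0.2148 -0.3357 -0.001 ] [-0.0005 -0.0009 -0.0003]
```

```bash
python3 -m jog '{"dp":[[-0.03,-0.047,0],[-0.09,-0.14,0],[-0.15,-0.234,0],[-0.195,-0.305,0],[-0.215,-0.336,0],[-0.215,-0.336,0.03],[-0.215,-0.336,0.06],[-0.215,-0.336,0.08],[-0.215,-0.336,0.09],[-0.215,-0.336,0.1],[-0.215,-0.336,0.105],[-0.215,-0.336,0.11],[-0.215,-0.336,0.11]],"rot":[[0,0,0],[0,0,0],[0,0,0],[0,0,0],[0,0,0],[0,0,0],[0,0,0],[0,0,0],[0,0,0],[0,0,0],[0,0,0],[0,0,0],[0,0,0]]}'
python3 - <<'E'
from h import *
o=[]
for n,p in(("scene",(564,100,130)),("top",(564,60,130))):
    f=vision.grab_frame(n);u,v=map(int,proj(f,p))
    o.append(cv2.resize(f["frame"][v-50:v+50,u-50:u+50],(400,400),interpolation=cv2.INTER_CUBIC))
cv2.imwrite("pics/p1.png",np.hstack(o))
a=[]
for i in range(4): vision.grab_frame("top");a.append(status.get_state()["force"][2])
s=status.get_state();print(a,s["tcp_pos"])
E
```

```text
time_s: 4.9
tcp_pos: [564.4, 137.4, 221.4]
tool_rot: [-0.0, 3.141, 0.0]
force: [-0.5, -1.2, -4.0]
opening: 0.751
grasp_force: 53.3
[np.float64(-3.4614039130015857), np.float64(-4.240150669368578), np.float64(-3.918245041880848), np.float64(-3.2601275786939605)] [564.43970043 137.2886016  221.62397603]
```

View pics/p1.png

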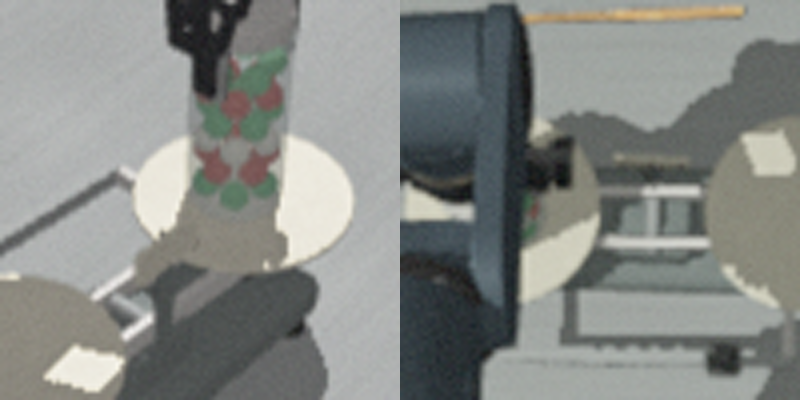

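The jar stands over the left pan's middle (scene crop ~(238,215)), in contact; the hand force shows the pan carries ~2 N. Ease down further.

```bash
python3 -m jog '{"dp":[[0,0,0.002],[0,0,0.004],[0,0,0.005],[0,0,0.005],[0,0,0.005]],"rot":[[0,0,0],[0,0,0],[0,0,0],[0,0,0],[0,0,0]]}'
python3 -m jog '{"dp":[[0,0,0.001],[0,0,0.002],[0,0,0.003],[0,0,0.003],[0,0,0.003]],"rot":[[0,0,0],[0,0,0],[0,0,0],[0,0,0],[0,0,0]]}'
```

```text
time_s: 5.7
tcp_pos: [564.4, 137.0, 218.3]
tool_rot: [0.001, 3.141, 0.0]
force: [-0.1, 0.5, -3.2]
opening: 0.753
grasp_force: 53.4
time_s: 6.2
tcp_pos: [564.4, 136.9, 216.9]
tool_rot: [0.001, 3.141, -0.0]
force: [-1.9, 0.2, 0.5]
opening: 0.749
grasp_force: 53.8
```

```bash
python3 -m jog '{"dp":[[0,0,0],[0,0,0],[0,0,0],[0,0,0],[0,0,0],[0,0,-0.03],[0,0,-0.08],[0,0,-0.14],[0,0,-0.18],[0,0,-0.2]],"rot":[[0,0,0],[0,0,0],[0,0,0],[0,0,0],[0,0,0],[0,0,0],[0,0,0],[0,0,0],[0,0,0],[0,0,0]]}' 100
python3 - <<'E'
from h import *
s=status.get_state();print(s["time_s"],s["joint_pos"].round(2),togo((609.5,-332.5,335)),togo((609.5,-332.5,67)),rotgo())
E
```

```text
time_s: 7.2
tcp_pos: [565.4, 137.1, 339.3]
tool_rot: [0.0, 3.137, 0.0]
force: [-0.2, 0.2, -0.9]
opening: 1.005
grasp_force: 0.0
7.2 [ 0.05  0.37  1.43 -0.    1.34 -1.52] [-0.0737 -0.7826  0.0073] [-0.0715 -0.7827  0.454 ] [ 0.0001  0.0031 -0.0002]
```

```bash
python3 -m jog '{"dp":[[-0.006,-0.07,0],[-0.012,-0.15,0],[-0.02,-0.23,0],[-0.03,-0.31,0.01],[-0.04,-0.39,0.04],[-0.045,-0.47,0.09],[-0.05,-0.55,0.14],[-0.06,-0.63,0.19],[-0.072,-0.71,0.24],[-0.072,-0.78,0.25],[-0.072,-0.783,0.3],[-0.072,-0.783,0.3]],"rot":[[0,0,0],[0,0,0],[0,0,0],[0,0,0],[0,0,0],[0,0,0],[0,0,0],[0,0,0],[0,0,0],[0,0,0],[0,0,0],[0,0,0]]}' 55
python3 - <<'E'
from h import *
print(togo((609.5,-332.5,65)),rotgo())
o=[]
for n,p in(("scene",(609,-333,70)),("top",(609,-333,70))):
    f=vision.grab_frame(n);u,v=map(int,proj(f,p));s=status.get_state();print(u,v,[proj(f,s["tcp_pos"]+np.array([0,0,-14]))])
    o.append(cv2.resize(f["frame"][v-40:v+40,u-40:u+40],(400,400),interpolation=cv2.INTER_CUBIC))
f=vision.grab_frame("scene");o.append(cv2.resize(f["frame"][90:230,160:320],(457,400),interpolation=cv2.INTER_CUBIC)[:,:])
cv2.imwrite("pics/w1.png",cv2.resize(np.hstack(o),(800,255)))
E
```

```text
time_s: 8.4
tcp_pos: [603.6, -334.4, 149.5]
tool_rot: [-0.007, -3.132, -0.01]
force: [-0.7, 0.8, 0.0]
opening: 0.548
grasp_force: 0.0
[-0.0111  0.0024  0.1408] [ 0.004  -0.0058 -0.003 ]
161 288 [(np.float64(154.25686604665543), np.float64(269.24433249220755))]
368 186 [(np.float64(373.5466245765032), np.float64(182.44021479881803))]
```

View pics/w1.png

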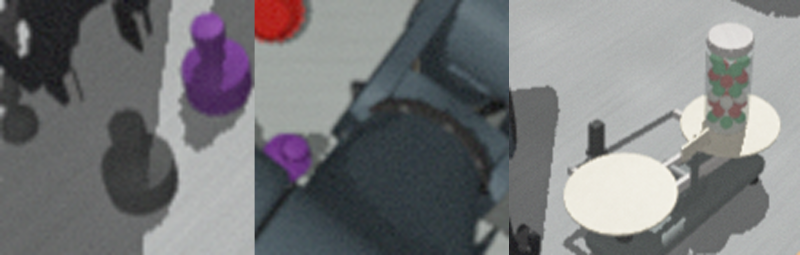

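```bash
python3 -m jog '{"dp":[[-0.01,0.002,0.05],[-0.01,0.002,0.09],[-0.01,0.002,0.125],[-0.01,0.002,0.14],[-0.01,0.002,0.141],[-0.01,0.002,0.141]],"rot":[[0,0,0],[0,0,0],[0,0,0],[0,0,0],[0,0,0],[0,0,0]]}'
python3 -m jog '{"dp":[[0,0,0],[0,0,0],[0,0,0],[0,0,0],[0,0,0],[0,0,0]],"rot":[[0,0,0],[0,0,0],[0,0,0],[0,0,0],[0,0,0],[0,0,0]]}' 0 40
python3 - <<'E'
from h import *
s=status.get_state();print(s["tcp_pos"],togo((561,-92,260)),togo((561,-92,174)),rotgo())
E
```

```text
time_s: 9.15
tcp_pos: [614.4, -331.4, 73.7]
tool_rot: [-0.001, 3.14, -0.002]
force: [1.0, -0.2, 0.1]
opening: 0.552
grasp_force: 0.0
time_s: 9.75
tcp_pos: [614.3, -332.6, 73.7]
tool_rot: [0.001, 3.139, -0.003]
force: [0.2, -0.5, 6.3]
opening: 0.26
grasp_force: 39.3
[ 614.28972067 -332.60537932   73.687841  ] [ 0.0883  0.4003 -0.3115] [ 0.0886  0.4006 -0.1682] [-0.0013  0.0017 -0.0004]
```

```bash
python3 -m jog '{"dp":[[0,0,0],[0,0,0],[0,0,0],[0.006,0,0.013],[0.006,0,0.014],[0.006,0,0.014],[0.006,0,0.014]],"rot":[[0,0,0],[0,0,0],[0,0,0],[0,0,0],[0,0,0],[0,0,0],[0,0,0]]}' 55
python3 -m jog '{"dp":[[0,0,0],[0,0,0],[0,0,0],[0,0,0],[0,0,0],[0,0,0]],"rot":[[0,0,0],[0,0,0],[0,0,0],[0,0,0],[0,0,0],[0,0,0]]}' 0 40
python3 -m jog '{"dp":[[0,0,-0.03],[0,0,-0.1],[0,0,-0.18],[0,0,-0.25],[0,0,-0.3],[0,0,-0.325],[0,0,-0.325],[0,0,-0.325]],"rot":[[0,0,0],[0,0,0],[0,0,0],[0,0,0],[0,0,0],[0,0,0],[0,0,0],[0,0,0]]}'
python3 - <<'E'
from h import *
s=status.get_state();print(s["tcp_pos"],togo((561,-92,260)),rotgo())
E
```

```text
time_s: 10.45
tcp_pos: [609.7, -331.6, 63.2]
tool_rot: [-0.001, -3.141, -0.0]
force: [-0.2, -0.3, -0.3]
opening: 0.55
grasp_force: 0.0
time_s: 11.05
tcp_pos: [610.0, -332.1, 63.8]
tool_rot: [0.0, 3.141, -0.001]
force: [0.8, -1.7, 1.3]
opening: 0.263
grasp_force: 39.2
time_s: 11.85
tcp_pos: [608.5, -330.6, 255.9]
tool_rot: [-0.001, -3.138, -0.005]
force: [-0.0, 0.7, -5.3]
opening: 0.265
grasp_force: 40.0
[ 608.51284951 -330.57381361  255.92206049] [ 0.0793  0.3976 -0.0052] [ 0.002  -0.0025 -0.0002]
```

```bash
python3 -m jog '{"dp":[[0.01,0.05,0],[0.02,0.13,0],[0.03,0.21,0],[0.04,0.29,0],[0.05,0.36,0],[0.06,0.395,0],[0.06,0.395,0.03],[0.06,0.395,0.06],[0.06,0.395,0.085],[0.06,0.395,0.095],[0.06,0.395,0.105],[0.06,0.395,0.115],[0.06,0.395,0.12],[0.06,0.395,0.12],[0.06,0.395,0.12]],"rot":[[0,0,0],[0,0,0],[0,0,0],[0,0,0],[0,0,0],[0,0,0],[0,0,0],[0,0,0],[0,0,0],[0,0,0],[0,0,0],[0,0,0],[0,0,0],[0,0,0],[0,0,0]]}'
python3 - <<'E'
from h import *
for i in range(4): vision.grab_frame("top");print(status.get_state()["force"][2])
E
```

```text
time_s: 13.35
tcp_pos: [574.0, -94.7, 187.0]
tool_rot: [0.001, 3.141, -0.0]
force: [-2.9, 0.3, -0.3]
opening: 0.265
grasp_force: 40.6
-0.3930235293122064
0.8466465970576922
-0.5898582742762642
-0.6739998064013129
```

```bash
python3 -m jog '{"dp":[[0,0,0],[0,0,0],[0,0,0],[0,0,0],[0,0,-0.02],[0,0,-0.06],[0,0,-0.12],[0.08,0,-0.16],[0.16,0.02,-0.16],[0.24,0.04,-0.16],[0.3,0.05,-0.16],[0.35,0.05,-0.16],[0.35,0.05,-0.16]],"rot":[[0,0,0],[0,0,0],[0,0,0],[0,0,0],[0,0,0],[0,0,0],[0,0,0],[0,0,0],[0,0,0],[0,0,0],[0,0,0],[0,0,0],[0,0,0]]}' 60
python3 - <<'E'
from h import *
import pickle
o=[]
for n,b in(("scene",(170,90,320,240)),("top",(190,165,310,255))):
    f=vision.grab_frame(n);pickle.dump(f,open(n+"1.pkl","wb"))
    o.append(cv2.resize(f["frame"][b[1]:b[3],b[0]:b[2]],(400,400*(b[3]-b[1])//(b[2]-b[0])),interpolation=cv2.INTER_CUBIC)[:300])
cv2.imwrite("pics/b1.png",np.hstack([x[:300] for x in o]))
E
```

```text
time_s: 14.85
tcp_pos: [359.8, -63.0, 282.9]
tool_rot: [-0.002, -3.139, -0.001]
force: [0.4, -0.0, 0.2]
opening: 0.601
grasp_force: 0.0
```

View pics/b1.png

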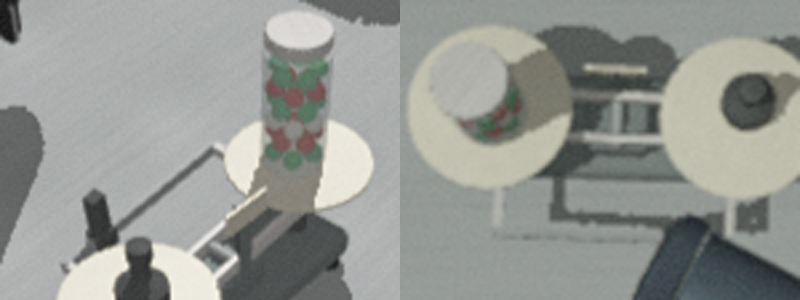

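```bash
cat > tilt.py <<'E'
from h import *
import pickle,sys
from scipy.ndimage import map_coordinates,gaussian_filter
from scipy.optimize import least_squares
th=np.radians(np.arange(0,360,2)); T=np.arange(-4,4.01,.2)
def prj(f,P):
    M=np.array(f["world_to_cam"]);q=P@M[:3,:3].T+M[:3,3]
    return np.c_[f["fx"]*q[:,0]/q[:,2]+f["cx"],f["fy"]*q[:,1]/q[:,2]+f["cy"]]
def circ(c): return np.c_[c[0]+75*np.cos(th),c[1]+75*np.sin(th),np.full(len(th),c[2])]
def edge(f,c):
    "signed offset (px, outward normal) of the white rim from the predicted circle"
    g=gaussian_filter(f["frame"].min(2).astype(float),.6);p=prj(f,circ(c));d=np.roll(p,-1,0)-np.roll(p,1,0)
    n=np.c_[d[:,1],-d[:,0]];n/=np.linalg.norm(n,axis=1)[:,None];n*=np.sign(((p-p.mean(0))*n).sum(1))[:,None]
    X=p[:,None]+T[None,:,None]*n[:,None];v=map_coordinates(g,[X[...,1],X[...,0]],order=3)
    G=-np.gradient(v,axis=1);G[G<0]=0;k=G.argmax(1);o=np.full(len(th),np.nan)
    for i,j in enumerate(k):
        if G[i,j]>4 and 3<j<len(T)-4:
            s=slice(j-3,j+4);o[i]=(G[i,s]*T[s]).sum()/G[i,s].sum()
    return p,n,o
def fit(f,c,free):
    c=np.array(c,float)
    for _ in range(6):
        p,n,o=edge(f,c);J=np.stack([((prj(f,circ(c+e))-p)*n).sum(1) for e in np.eye(3)[free]],1);m=~np.isnan(o)
        r=least_squares(lambda x:J[m]@x-o[m],np.zeros(len(free)),loss="soft_l1",f_scale=.1);c[free]+=r.x
    return c,m.sum(),np.median(abs(J[m]@r.x-o[m]))
if __name__=="__main__":
    f0=pickle.load(open("scene0.pkl","rb"));f=pickle.load(open(sys.argv[1],"rb")) if len(sys.argv)>1 else vision.grab_frame("scene")
    z=[]
    for c in((565,135,133),(561,-90,109)):
        c0,m,e=fit(f0,c,[0,1]);best=None
        for st in(-10,0,10):   # start heights relative to level
            d=c0.copy();d[2]=121+st;r=fit(f,d,[2])
            if best is None or r[1]-300*r[2]>best[1]-300*best[2]:best=r
        print(c0.round(1),m,e.round(2),"->",best[0].round(2),best[1],best[2].round(2));z.append(best[0][2])
    t=(z[0]-z[1])/230;print("tilt",round(t,4),"g heavy on right",round(t/.0022,1))
E
python3 tilt.py scene1.pkl; python3 tilt.py
```

```text
[565.3 139.5 133. ] 172 0.21 -> [565.32 139.53 132.94] 129 0.23
[559.1 -89.1 109. ] 171 0.19 -> [559.14 -89.07 109.33] 160 0.19
tilt 0.1027 g heavy on right 46.7
[565.3 139.5 133. ] 172 0.21 -> [565.32 139.53 133.03] 125 0.23
[559.1 -89.1 109. ] 171 0.19 -> [559.14 -89.07 109.34] 160 0.19
tilt 0.103 g heavy on right 46.8
```

Run:
```python
from h import *
print(togo((451,-35,185)),togo((451,-35,119)),rotgo())
```

```text
[-0.1423  0.0508  0.1646] [-0.1419  0.051   0.2746] [-0.001   0.0021 -0.0005]
```

```bash
python3 -m jog '{"dp":[[-0.04,0.02,0.04],[-0.1,0.04,0.1],[-0.142,0.051,0.16],[-0.142,0.051,0.165],[-0.142,0.051,0.165],[-0.142,0.051,0.165]],"rot":[[0,0,0],[0,0,0],[0,0,0],[0,0,0],[0,0,0],[0,0,0]]}' 60 20
python3 - <<'E'
from h import *
f=vision.grab_frame("scene");u,v=map(int,proj(f,(451,-35,130)))
cv2.imwrite("pics/t1.png",cv2.resize(f["frame"][v-30:v+30,u-40:u+40],(800,600),interpolation=cv2.INTER_CUBIC))
print(u,v,togo((451,-35,119)),[proj(f,(451,-35,z)) for z in(137,90)])
E
```

```text
time_s: 15.6
tcp_pos: [449.4, -34.2, 184.2]
tool_rot: [0.0, 3.141, -0.001]
force: [-0.7, -0.5, 0.4]
opening: 0.601
grasp_force: 0.0
204 165 [-0.0025 -0.0011  0.1096] [(np.float64(204.5694250963848), np.float64(163.19148680973996)), (np.float64(206.1133228976565), np.float64(176.7071901510568))]
```

View pics/t1.png

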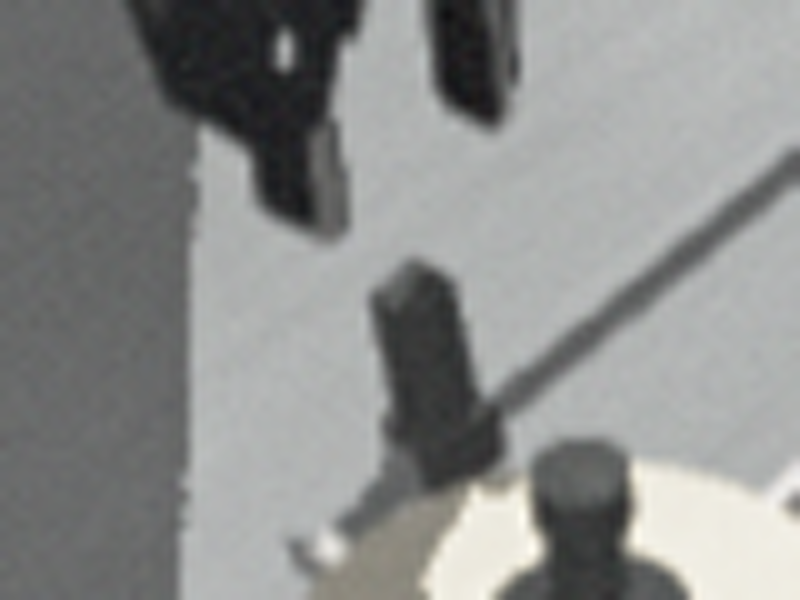

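Tab top at crop (415,285), right on the prediction; fingers straddle it. Descend and grip lightly.

```bash
python3 -m jog '{"dp":[[-0.002,-0.001,0.05],[-0.002,-0.001,0.09],[-0.002,-0.001,0.11],[-0.002,-0.001,0.11],[-0.002,-0.001,0.11]],"rot":[[0,0,0],[0,0,0],[0,0,0],[0,0,0],[0,0,0]]}' 60 20
python3 -m jog '{"dp":[[0,0,0],[0,0,0],[0,0,0],[0,0,0],[0,0,0],[0,0,0]],"rot":[[0,0,0],[0,0,0],[0,0,0],[0,0,0],[0,0,0],[0,0,0]]}' 0 20
```

```text
time_s: 16.15
tcp_pos: [450.8, -35.1, 119.1]
tool_rot: [0.002, 3.139, -0.001]
force: [-0.7, 0.1, 0.1]
opening: 0.601
grasp_force: 0.0
time_s: 16.75
tcp_pos: [450.9, -34.8, 118.8]
tool_rot: [0.002, 3.139, -0.001]
force: [-1.1, -1.6, 7.0]
opening: 0.264
grasp_force: 19.3
```

```bash
python3 -m jog '{"dp":[[0,0.01,-0.001],[0,0.03,-0.003],[-0.001,0.05,-0.005],[-0.001,0.07,-0.007],[-0.002,0.09,-0.009],[-0.002,0.097,-0.01],[-0.002,0.097,-0.01]],"rot":[[0,0,0],[0,0,0],[0,0,0],[0,0,0],[0,0,0],[0,0,0],[0,0,0]]}'
python3 -m jog '{"dp":[[0,0,0],[0,0,0],[0,0,0],[0,0,0],[0,0,-0.03],[0,0,-0.09],[0,0,-0.14],[0.05,0,-0.15],[0.11,0,-0.15],[0.15,0,-0.15],[0.15,0,-0.15],[0.15,0,-0.15],[0.15,0,-0.15],[0.15,0,-0.15],[0.15,0,-0.15],[0.15,0,-0.15],[0.15,0,-0.15],[0.15,0,-0.15]],"rot":[[0,0,0],[0,0,0],[0,0,0],[0,0,0],[0,0,0],[0,0,0],[0,0,0],[0,0,0],[0,0,0],[0,0,0],[0,0,0],[0,0,0],[0,0,0],[0,0,0],[0,0,0],[0,0,0],[0,0,0],[0,0,0]]}' 60
python3 tilt.py; python3 tilt.py
```

```text
time_s: 17.45
tcp_pos: [452.6, 24.0, 124.2]
tool_rot: [0.001, 3.139, -0.0]
force: [0.5, 0.6, 6.3]
opening: 0.234
grasp_force: 20.9
time_s: 19.25
tcp_pos: [361.5, 23.7, 213.5]
tool_rot: [-0.001, -3.141, -0.0]
force: [0.5, -0.4, 0.3]
opening: 0.602
grasp_force: 0.0
[565.3 139.5 133. ] 172 0.21 -> [565.32 139.53 124.08] 130 0.38
[559.1 -89.1 109. ] 171 0.19 -> [559.14 -89.07 117.8 ] 146 0.19
tilt 0.0273 g heavy on right 12.4
[565.3 139.5 133. ] 172 0.21 -> [565.32 139.53 124.15] 126 0.38
[559.1 -89.1 109. ] 171 0.19 -> [559.14 -89.07 117.8 ] 147 0.19
tilt 0.0276 g heavy on right 12.6
```

```bash
python3 -m jog '{"dp":[[-0.05,0,0.02],[-0.12,0,0.04],[-0.15,0,0.06],[-0.15,0,0.11],[-0.15,0,0.14],[-0.15,0,0.15],[-0.15,0,0.15]],"rot":[[0,0,0],[0,0,0],[0,0,0],[0,0,0],[0,0,0],[0,0,0],[0,0,0]]}' 60
python3 -m jog '{"dp":[[0,0,0],[0,0,0],[0,0,0],[0,0,0],[0,0,0],[0,0,0],[0,0.005,0],[0,0.01,0],[0,0.015,0],[0,0.021,0],[0,0.021,0],[0,0.021,0]],"rot":[[0,0,0],[0,0,0],[0,0,0],[0,0,0],[0,0,0],[0,0,0],[0,0,0],[0,0,0],[0,0,0],[0,0,0],[0,0,0],[0,0,0]]}' 0 20
python3 -m jog '{"dp":[[0,0,0],[0,0,0],[0,0,0],[0,0,0],[0,0,-0.03],[0,0,-0.09],[0,0,-0.14],[0.05,0,-0.15],[0.11,0,-0.15],[0.15,0,-0.15],[0.15,0,-0.15],[0.15,0,-0.15],[0.15,0,-0.15],[0.15,0,-0.15],[0.15,0,-0.15],[0.15,0,-0.15],[0.15,0,-0.15],[0.15,0,-0.15],[0.15,0,-0.15],[0.15,0,-0.15]],"rot":[[0,0,0],[0,0,0],[0,0,0],[0,0,0],[0,0,0],[0,0,0],[0,0,0],[0,0,0],[0,0,0],[0,0,0],[0,0,0],[0,0,0],[0,0,0],[0,0,0],[0,0,0],[0,0,0],[0,0,0],[0,0,0],[0,0,0],[0,0,0]]}' 60
python3 tilt.py; python3 tilt.py
```

```text
time_s: 20.05
tcp_pos: [451.0, 23.7, 122.9]
tool_rot: [-0.001, -3.14, -0.001]
force: [0.6, 0.8, -0.5]
opening: 0.604
grasp_force: 0.0
time_s: 21.25
tcp_pos: [452.5, 36.2, 124.5]
tool_rot: [0.002, 3.139, -0.0]
force: [-0.4, -0.1, 6.1]
opening: 0.232
grasp_force: 20.5
time_s: 23.25
tcp_pos: [361.5, 36.3, 213.5]
tool_rot: [-0.001, -3.142, 0.0]
force: [0.1, -0.0, 0.2]
opening: 0.603
grasp_force: 0.0
[565.3 139.5 133. ] 172 0.21 -> [565.32 139.53 120.58] 132 0.39
[559.1 -89.1 109. ] 171 0.19 -> [559.14 -89.07 121.03] 148 0.19
tilt -0.0019 g heavy on right -0.9
[565.3 139.5 133. ] 172 0.21 -> [565.32 139.53 120.68] 132 0.38
[559.1 -89.1 109. ] 171 0.19 -> [559.14 -89.07 121.05] 148 0.19
tilt -0.0016 g heavy on right -0.7
```

```bash
python3 - <<'E'
from h import *
for i in range(12): f=vision.grab_frame("scene")
cv2.imwrite("pics/fin.png",cv2.resize(f["frame"],(800,600)))
E
python3 tilt.py
```

```text
[565.3 139.5 133. ] 172 0.21 -> [565.32 139.53 120.66] 131 0.38
[559.1 -89.1 109. ] 171 0.19 -> [559.14 -89.07 121.08] 148 0.19
tilt -0.0018 g heavy on right -0.8
```

View pics/fin.png

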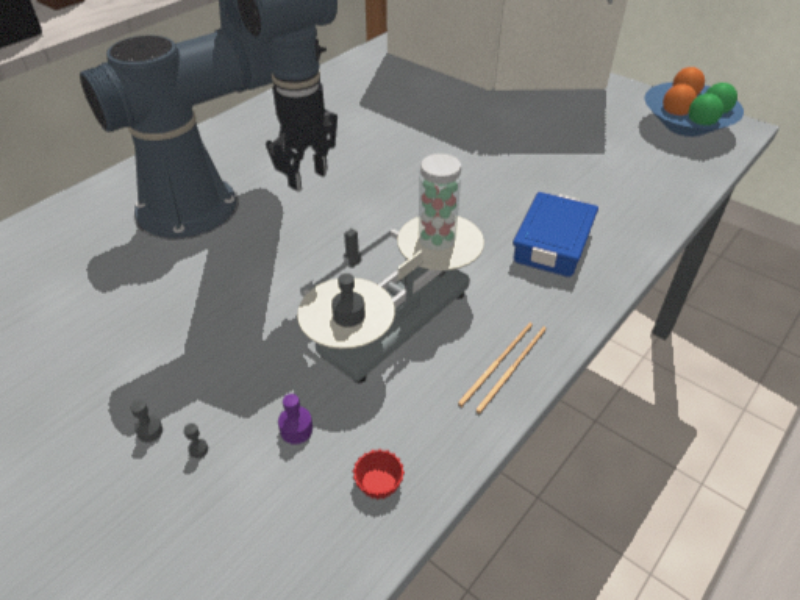

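The jar (440,210) stands on the left pan and the 500 g weight (347,305) on the right. The beam is level and steady, the other weights are still standing on the bench, and the arm is clear.

```bash
python3 -c "
from rig import sign_off
print(sign_off())"
```

```text
the job is handed in; nothing more can be done
None
```

I handed the job in after about 24 s of robot time: the jar stands upright on the left pan, the 500 g weight stands on the right pan, and the beam rests within about 0.002 rad of level by camera, with the rider near 72 mm (jar about 572 g).

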